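# Slide a jar out from the cap checker and lift it for a look at its base

### The job

The jar in the sliding carrier has passed the cap check. Push the carrier along its rail by the black plate until it clicks into the unloading station (green marks level) and let go of it there; then lift the jar straight out of the carrier and finish while still holding it in the air: upright, still, and at least 10 cm straight above its seat, so that a colleague can read the date on its underside. Do not put it down or let go of it, do not lean or tip it, leave the carrier clicked in the station, and leave the other things on the table where they are.

Things in the scene. Friction and masses are not known exactly. Their poses are not given: they have to be found in the camera images.
- slide_unit: fixed slide unit: aluminium base plate 90 (x) x 400 (y) x 10 mm with guide rods along its own y and low end blocks; origin under the plate's centre, on the table; z up. The carrier travels toward its +y end (rail within 0.2 rad of the world's y). A small green mark on the robot's side at own y = +10 mm shows the unloading station.
- check_head (a point): centre of the underside of the black round cap-check head (52 mm across), 137 mm above the table, at the slide unit's own x 0, y -130 mm; same axes. It hangs from a grey C-frame, y 30 mm either side: column at x 43 to 73 mm, roof arm x -33 to 73 mm, z 148 to 162 mm above the table, pilot lamp to 164 mm. The jar starts under it and cannot be lifted out there.
- carrier (a joint): position of the carrier along the rail in m, growing toward the slide unit's own +y: starts at 0 (jar under the cap-check head). The unloading station is a sprung detent at 0.140 that draws the carrier in from about 5 mm either side and holds it there (about 6 N to go in or out; other friction about 1.2 N); end stop at 0.170
- nest (a point): centre of the jar's seat on the carrier, where the jar's underside rests, 34 mm above the table; moves with the carrier; axes as the slide unit's. Carrier: white plate 84 mm wide (x) from 45 mm behind this point to 140 mm ahead of it (own +y), with a blue collar round the seat, 82 mm outside, 70 mm inside, 12 mm high, and a green pointer on the robot's side.
- push_plate (a point): centre of the black upright push plate on the carrier, 125 mm ahead (own +y) of the seat's centre: 44 mm wide (x), 14 mm thick (y), 55 mm high, centre 61.5 mm and top 89 mm above the table. It can be pushed on the face toward the jar, or pinched across its thickness. Axes as the slide unit's.
- jar_center (a point): centre, half-way up, of the jar that stands in the carrier: filled glass jar with a gold cap, 66 mm in diameter (cap 63 mm), 91 mm high, about 0.17 to 0.34 kg; point 45.5 mm above its underside; z along its axis. Its flat top stands 45.5 mm above this point: grip it round the upper half so that the hand clears the cap
- jar: the same jar; origin at the centre of its underside
- checked_jar_a: bystander: like jar, 66 mm across, 91 mm high, standing on the table at the right, past the slide unit's -y end; origin at the centre of its underside
- checked_jar_b: bystander: another like jar on the table at the left; origin at the centre of its underside
- label_roll: bystander: white roll of labels 69 mm across, 40 mm high, on the table at the right, past the slide unit's -y end; origin at the centre of its underside
- loose_cap: bystander: gold jar cap 63 mm across, 14 mm high, on the table at the left; origin at the centre of its underside
- ink_pad: bystander: flat dark ink pad 62 x 94 x 19 mm, on the table at the left; origin at the centre of its underside

How it is judged (in metres and radians):
On the way, in this order (a step that is already met when the one before it is completed fails the run):
1. the carrier stands in the unloading station (within 5 mm) with the jar upright in its seat, and the robot has let go of the carrier (value of joint carrier between 0.135 and 0.145 m and velocity of joint carrier between -0.01 and 0.01 m/s and contact force between each of the arm, the fingers and slide_unit below 0.2 N and distance between jar and nest below 0.008 m and angle between jar's own z axis and vertical below 0.1 rad), for 0.2 s.
2. the jar has been lifted clear of the carrier's collar, gripped by the fingers, with the carrier in the station (z of jar in the frame of nest above 0.025 m and contact force between jar and the fingers above 1 N and contact force between jar and slide_unit below 0.1 N and value of joint carrier between 0.134 and 0.146 m), for 0.1 s.
At the end, for the whole second after the job is handed in: The fingers hold the jar in the air: its underside at least 90 mm above its seat, within 60 mm of straight above it, tilted less than 0.1 rad and still (under 0.03 m/s and 0.2 rad/s), touching nothing else of the slide unit; the carrier is still in the unloading station (within 6 mm) (z of jar in the frame of nest above 0.09 m and horizontal distance between jar_center and nest below 0.06 m and angle between jar's own z axis and vertical below 0.1 rad and linear speed of jar below 0.03 m/s and angular speed of jar below 0.2 rad/s and contact force between jar and the fingers above 1 N and contact force between jar and slide_unit below 0.1 N and value of joint carrier between 0.134 and 0.146 m); the arm keeps its last pose, push and grip.
It fails at once if the jar is tipped by more than 0.3 rad (angle between jar's own z axis and vertical above 0.3 rad).
It fails at once if a bystander is moved by more than 20 mm (distance of any of checked_jar_a, checked_jar_b, label_roll, loose_cap, ink_pad from where it was at the start of the episode above 0.02 m).
It also fails if it takes over 48 s, if anything falls off the work surface, if the arm or the gripper's body presses on something with over 40 N, if the wrist force passes 120 N, or if a joint passes its speed limit or range.

### The arm

A 6-joint arm with a two-finger parallel gripper is mounted at the origin on a cart in front of the work surface, level with it; the furniture and walls round the work are solid. World frame = base frame: x ahead of the robot, y to its left, z up, the work surface at z = 0. Lengths are in mm, angles in rad, forces in N, time in s.
With the tool pointing down it reaches from about 350 to 875 mm from the base axis. Payload 4.2 kg.
Tool frame: the origin (TCP) lies at the very end of the fingers, on their centre line; the grasp point (between the pads) lies 19 mm behind it; z points along the fingers, y is the line along which they close (so a half turn about z gives the same grasp; the last joint's range is limited). The gripper opens to 85 mm and grips with 20 to 120 N. Pads are 22 mm wide; open, the fingers measure 114 mm over their backs; the gripper's body (76 mm by 85 mm) begins 54 mm behind the grasp point. The pads swing forward as they close: fully open they stand 13 mm farther back than shut.
Start: joints at [1.457, 0.385, 0.008, 0, -1.194, -0.259], TCP at [227.607, 582.06, 231.312] pointing down, gripper open.
Joint ranges: [-3.14, 3.14], [-1.21, 2.06], [-1.07, 1.41], [-3.16, 2.05], [-2.99, -0.16], [-3.1, 3.1]. Speed limits (rad/s): [2.79, 2.79, 3.14, 3.14, 3.14, 3.14].

### API

Orientations are given as a unit quaternion [x, y, z, w].
In Python, from bench import read_state, get_image, camera_model, job_done gives the robot as it stands.
- The arm moves only by the shell command python3 -m handwheel 'ROWS'. ROWS is JSON, a list of rows, each a list of 7 numbers: the shift along the tool's x, y, z in m, then the turn, a rotation vector about the tool's x, y, z in rad, then the gripper's target within -1 to 1 (fully open at 1, half-way at 0, shut at -1). In form: [[dx, dy, dz, wx, wy, wz, jaw], ...]. A call has 1 to 10 rows; each row is the pose to reach, as a shift and turn from the pose commanded when the call began, along the tool's axes at that moment; what a row does not reach only later rows make up. A row lasts 1/8 s, in which the tool goes at most 62.5 mm and 10.7 degrees, less where a joint would pass 70% of its speed; a pose out of reach is approached as far as the arm can. A call with a gripper value outside its range is refused whole. The fingers move at their own pace and stop on an object; the grip force is fixed at half the most. Time passes only in rows, so rows that repeat a pose let the fingers close. It gives the time, the measured TCP pose, the force, the opening and the grip force at its end, in the units of the state.
- read_state(): the state, without advancing time (a new reading comes with each control period).
- get_image(name): name is "side" or "top" or "wrist"; returns (picture, depth): 384x512x3 uint8, blue, green, red; 384x512 float32, mm along the optical axis (not along the pixel's ray), 0 where there is no reading.
- camera_model(name): a dict with "K" (3x3 intrinsics, pixels), "rvec" (rotation vector, rad) and "tvec" (3), from world to camera coordinates, as OpenCV has them; the wrist camera has in their place "hand_eye" (4x4, takes a point from camera to tool coordinates, whose origin is the TCP and whose axes are the flange's). Camera axes: x right, y down, z forward; pixel columns grow to the right and rows downward; lengths in mm; the calibration is good to about 2 mm. The wrist camera is an equidistant fisheye: a pixel r from the principal point sees the ray r / f radians off the axis. A picture is of the moment at which its call begins: read the wrist's pose just before it. camera_model takes no time and is no camera call.
- job_done(): hands the job in; it is judged then, once.
The state is a dict: "clock": time; "joints": joint angles; "joint_vel": joint speeds; "joint_efforts": joint torques, N m; "position": TCP position; "ee_rot": TCP orientation; "contact_force": force on the tool from outside, world axes, zero at the start; "wrist_torque": the same for the moment, N m; "gripper_width": finger opening in mm; "grasp_force": force on a finger pad.
Only numpy, scipy, OpenCV 4.12 (cv2) and the standard library are available. Lean on these libraries where they do the work, as an engineer would, in place of code of your own. Each camera call takes 0.05 s, during which the arm holds its last target. There are 200 camera calls.

## Working session

There is one attempt and no reset: what is moved stays moved. The work goes in short steps, Python scripts to look and compute and a shell command to move; the robot and the scene stay as the last step left them, time stands still between calls to the robot, and variables do not carry over. Pictures are saved under pics/ and viewed, at most 12 in all, crops included, and the job is handed in when it is done.

```bash
mkdir -p pics; ls; python3 - <<'E'
from bench import *
import cv2,numpy as np
s=read_state();print(s)
for n in("side","top"):
    im,d=get_image(n);cv2.imwrite(f"pics/{n}0.png",im);np.save(f"pics/{n}0.npy",d);print(n,camera_model(n))
a=np.hstack([cv2.imread("pics/side0.png"),cv2.imread("pics/top0.png")])
cv2.imwrite("pics/both0.png",cv2.resize(a,(800,300)))
E
```

```text
pics
{'clock': 0.0, 'joints': array([ 1.45662350e+00,  3.85571166e-01,  6.66035848e-03, -4.47264163e-04,
       -1.19398314e+00, -2.58566189e-01]), 'joint_vel': array([ 0.00114095, -0.0007325 , -0.00080123,  0.00180363,  0.00053753,
        0.00051335]), 'joint_efforts': array([-1.26577597e-03, -3.92292273e+01,  1.88402456e+01,  4.18652058e+00,
       -4.70797313e-03, -1.28385878e-06]), 'position': array([227.41106099, 581.56092745, 230.23393889]), 'ee_rot': array([ 9.82667560e-01, -1.85373471e-01, -1.31659742e-04,  1.06107158e-03]), 'contact_force': array([-0.02540523,  0.26474716, -0.06237122]), 'wrist_torque': array([-0.03222994, -0.03842435,  0.02586136]), 'grasp_force': 0.0, 'gripper_width': 85.36397679403663}
side {'K': array([[473.39792368,   0.        , 257.45512771],
       [  0.        , 473.39792368, 188.8333505 ],
       [  0.        ,   0.        ,   1.        ]]), 'rvec': array([ 0.23250789, -2.54410695,  1.64507222]), 'tvec': array([ 469.69691301,   94.58647803, 1670.56484482])}
top {'K': array([[469.04851673,   0.        , 249.52201401],
       [  0.        , 469.04851673, 189.80940657],
       [  0.        ,   0.        ,   1.        ]]), 'rvec': array([ 2.19735709, -2.17866731,  0.08916327]), 'tvec': array([  42.94620333,  502.59739963, 1667.99045532])}
```

View pics/top0.png

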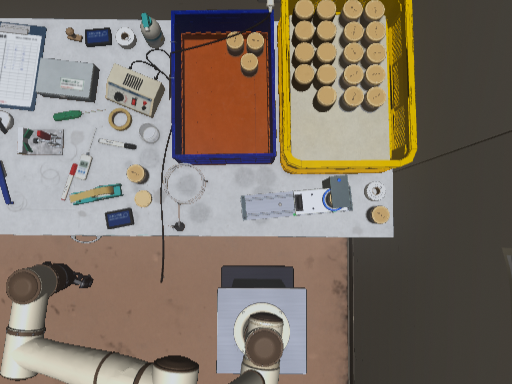

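View pics/side0.png

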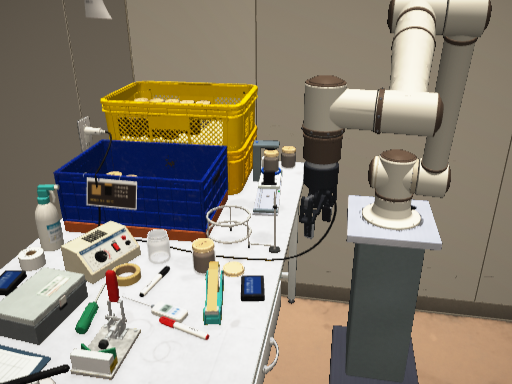

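The top view has the slide unit at columns 242–350, row ~203. The check head is at its right end (~338,193), and crates stand beyond it. The gripper is at the left (75,280). I'll enlarge the slide unit.

```bash
cat > h.py <<'E'
import numpy as np,cv2
from bench import *
def ray(n,uv,z):
    m=camera_model(n);R=cv2.Rodrigues(m["rvec"])[0];K=m["K"]
    d=R.T@np.linalg.inv(K)@np.array([*uv,1.]);o=-R.T@m["tvec"]
    return o+d*(z-o[2])/d[2]
def proj(n,P):
    m=camera_model(n);return cv2.projectPoints(np.float64(P).reshape(-1,1,3),m["rvec"],m["tvec"],m["K"],None)[0][:,0]
E
python3 - <<'E'
from h import *
im=cv2.imread("pics/top0.png")
c=im[165:245,230:400];cv2.imwrite("pics/crop0.png",cv2.resize(c,None,fx=4.7,fy=4.7,interpolation=cv2.INTER_CUBIC))
for uv in[(242,207),(294,203),(350,195)]:print(uv,ray("top",uv,10).round())
E
```

```text
(242, 207) [440.  74.  10.]
(294, 203) [ 457. -114.   10.]
(350, 195) [ 487. -316.   10.]
```

View pics/crop0.png

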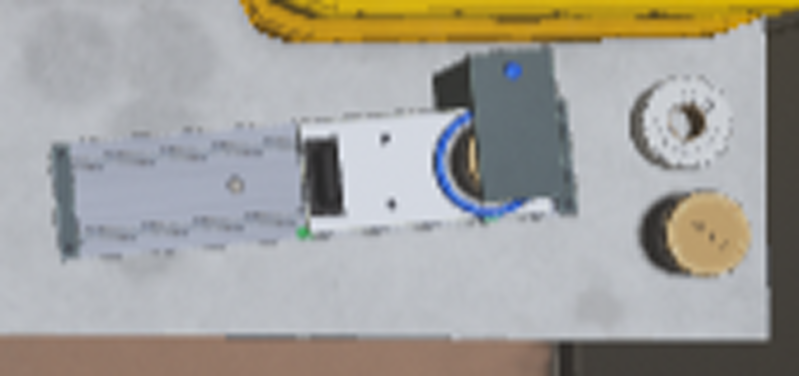

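The crop shows the base plate from crop x≈62 to 570. The push plate is black at (303–343,137–215), the blue collar is partly under the grey roof, and the green station mark is at (303,232). I'll compute a first estimate from these.

```bash
python3 - <<'E'
from h import *
f=lambda p:np.array(p)/4.7+[230,165]-0.4
W=lambda p,z:ray("top",f(p),z)[:2]
m=camera_model("top");R=cv2.Rodrigues(m["rvec"])[0];print("cam",(-R.T@m["tvec"]).round())
im=cv2.imread("pics/top0.png");hsv=cv2.cvtColor(im,cv2.COLOR_BGR2HSV)
# edges
def yaw(a,b):d=a-b;return np.arctan2(-d[0],d[1])
print("front base",yaw(W((75,256),10),W((297,238),10)),"rear white",yaw(W((303,122),34),W((430,109),34)),"front white",yaw(W((310,235),34),W((550,211),34)))
print("left end corners",W((55,145),20),W((68,258),20)); print("right end",W((575,213),20))
print("green mark",W((303,232),12)); 
# push-plate: black mask
k=((im.max(2)<70)).astype(np.uint8);k[:, :293]=0;k[:,304:]=0;k[:190]=0;k[212:]=0
c=max(cv2.findContours(k,0,1)[0],key=cv2.contourArea);print("push",cv2.minAreaRect(c),cv2.boundingRect(c))
r=cv2.minAreaRect(c);print(ray("top",r[0],89),ray("top",r[0],60))
b=cv2.inRange(hsv,(100,120,80),(125,255,255));b[:, :320]=0;b[:,345:]=0;b[:180]=0;b[215:]=0
print(np.argwhere(b)[:,::-1].tolist()[:60])
E
```

```text
cam [ 379.   61. 1700.]
front base 0.08908137400242427 rear white 0.11094359854081474 front white 0.10779590777092836
left end corners [481.527621   76.5731857] [395.52999326  65.86979241]
right end [ 433.0180138  -320.67408893]
green mark [ 416.96738997 -113.78694023]
push ((298.3415832519531, 202.41586303710938), (15.02506160736084, 6.5672454833984375), 84.2894058227539) (295, 195, 8, 16)
[ 455.02343762 -120.49456809   89.        ] [ 456.39618527 -123.75424012   60.        ]
[[337, 180], [338, 180], [339, 180], [340, 180], [338, 181], [339, 181], [329, 189], [330, 189], [327, 190], [328, 190], [329, 190], [326, 191], [327, 191], [325, 192], [326, 192], [324, 193], [325, 193], [324, 194], [325, 194], [323, 195], [324, 195], [323, 196], [324, 196], [323, 197], [323, 198], [323, 199], [323, 200], [323, 201], [323, 202], [324, 202], [323, 203], [324, 203], [324, 204], [325, 204], [324, 205], [325, 205], [325, 206], [326, 206], [326, 207], [327, 207], [327, 208], [328, 208], [329, 208], [338, 208], [339, 208], [340, 208], [329, 209], [330, 209], [331, 209], [332, 209], [336, 209], [337, 209], [338, 209], [339, 209], [331, 210], [332, 210], [333, 210], [334, 210], [335, 210], [336, 210]]
```

```bash
python3 - <<'E'
from h import *
f=lambda p:np.array(p)/4.7+[230,165]-0.4
print("plate +y bottom",ray("top",f((303,176)),34).round(1)," -y top",ray("top",f((343,176)),89).round(1))
im=cv2.imread("pics/top0.png");hsv=cv2.cvtColor(im,cv2.COLOR_BGR2HSV)
b=cv2.inRange(hsv,(100,120,80),(125,255,255));b[:, :320]=0;b[:,345:]=0;b[:187]=0;b[215:]=0
p=np.argwhere(b)[:,::-1]; q=np.array([ray("top",u,46)[:2] for u in p])
A=np.c_[2*q,np.ones(len(q))];s=np.linalg.lstsq(A,(q**2).sum(1),rcond=None)[0];print("collar",s[:2],np.sqrt(s[2]+s[:2]@s[:2]))
d=np.load("pics/top0.npy");m=camera_model("top");R=cv2.Rodrigues(m["rvec"])[0]
v,u=np.mgrid[:384,:512];P=np.stack([(u-m["K"][0,2])/m["K"][0,0]*d,(v-m["K"][1,2])/m["K"][0,0]*d,d],-1)-m["tvec"]
P=P@R
print("table z",np.median(P[220:232,300:340,2]),"heights: ")
def box(n,r0,r1,c0,c1,zmin):
    Q=P[r0:r1,c0:c1].reshape(-1,3);Q=Q[(Q[:,2]>zmin)&(Q[:,2]<600)];print(n,len(Q),Q.min(0).round() if len(Q) else"",Q.max(0).round() if len(Q) else "")
box("ringstand",155,236,165,215,15);box("blue crate",5,165,165,282,40);box("yellow",0,175,282,420,40);box("slide",175,222,238,356,20);box("roof",175,215,330,352,130)
E
```

```text
plate +y bottom [ 458.8 -111.5   34. ]  -y top [ 456.4 -135.1   89. ]
collar [ 469.79985989 -249.76891764] 37.665698678310676
table z -0.5862948470858861 heights: 
ringstand 799 [361. 163.  15.] [602. 345. 221.]
blue crate 8317 [581. -58.  40.] [1148.  361.  356.]
yellow 23790 [ 539. -487.   40.] [1144.  -41.  365.]
slide 1722 [ 397. -321.   20.] [544.  78. 172.]
roof 583 [ 438. -284.  147.] [ 544. -216.  172.]
```

Estimates: nest ≈ (470,-249), push plate ≈ (457,-124) and yaw ≈ 0.105. The ring stand reaches z 221 on the way, so I'll travel at z ≈ 330.

```bash
python3 -m handwheel '[[0,0,-0.05,0,0,0,1],[0,0,-0.1,0,0,0,1],[0.036,0.044,-0.1,0,0,-0.037,1],[0.072,0.088,-0.1,0,0,-0.074,1],[0.109,0.132,-0.1,0,0,-0.11,1],[0.145,0.176,-0.1,0,0,-0.147,1],[0.181,0.22,-0.1,0,0,-0.184,1],[0.217,0.265,-0.1,0,0,-0.22,1],[0.253,0.309,-0.1,0,0,-0.257,1],[0.29,0.353,-0.1,0,0,-0.294,1]]'
python3 -c "
from h import *
s=read_state();print(s['clock'],s['joints'].round(2),s['position'].round(),s['ee_rot'].round(3))
from scipy.spatial.transform import Rotation as R
r=R.from_quat(s['ee_rot']);print(r.as_matrix().round(3)); print(r.inv().apply(np.array([457,-124,300])-s['position']).round(0)); print(camera_model('wrist'))
"
```

```text
clock: 1.35
position: [369.0, 145.8, 331.3]
ee_rot: [0.999, -0.038, 0.0, -0.0]
contact_force: [1.6, 0.7, 0.5]
gripper_width: 85.3
grasp_force: 0.0
1.35 [ 0.79 -0.09 -0.31 -0.   -1.34  0.7 ] [369. 146. 331.] [ 0.999 -0.038  0.    -0.   ]
[[ 0.997 -0.077  0.   ]
 [-0.077 -0.997  0.   ]
 [ 0.    -0.    -1.   ]]
[108. 262.  31.]
{'K': array([[297.31863964,   0.        , 253.50335541],
       [  0.        , 297.31863964, 192.11383575],
       [  0.        ,   0.        ,   1.        ]]), 'hand_eye': array([[ 1.88758373e-04, -9.46505033e-01, -3.22688995e-01,
         8.18230499e+01],
       [ 9.99999960e-01,  2.47382659e-04, -1.40663509e-04,
        -4.85383638e-01],
       [ 2.12966381e-04, -3.22688956e-01,  9.46505041e-01,
        -1.42788220e+02],
       [ 0.00000000e+00,  0.00000000e+00,  0.00000000e+00,
         1.00000000e+00]])}
```

```bash
python3 -m handwheel '[[0.02,0.05,0,0,0,-0.035,1],[0.042,0.1,0,0,0,-0.07,1],[0.063,0.15,0.01,0,0,-0.11,1],[0.085,0.2,0.02,0,0,-0.145,1],[0.1,0.24,0.03,0,0,-0.182,1],[0.108,0.262,0.03,0,0,-0.182,1],[0.108,0.262,0.03,0,0,-0.182,1],[0.108,0.262,0.03,0,0,-0.182,1]]'
cat >> h.py <<'E'
from scipy.spatial.transform import Rotation as Ro
def wray(uv,z,s):
    m=camera_model("wrist");K=m["K"];p=(np.array(uv)-K[:2,2])/K[0,0];r=np.hypot(*p)
    d=np.array([*(np.sin(r)*p/max(r,1e-9)),np.cos(r)]);H=m["hand_eye"];Rt=Ro.from_quat(s["ee_rot"])
    d=Rt.apply(H[:3,:3]@d);o=Rt.apply(H[:3,3])+s["position"];return o+d*(z-o[2])/d[2]
E
python3 - <<'E'
from h import *
import pickle
s=read_state();im,d=get_image("wrist");cv2.imwrite("pics/w1.png",im);np.save("pics/w1.npy",d);pickle.dump(s,open("pics/w1.pkl","wb"))
print(s['joints'].round(2),s["position"].round(1),Ro.from_quat(s["ee_rot"]).as_matrix().round(3))
E
```

```text
clock: 2.35
position: [455.8, -121.6, 301.2]
ee_rot: [0.999, 0.052, -0.0, -0.0]
contact_force: [0.3, 0.5, -0.5]
gripper_width: 85.6
grasp_force: 0.0
[ 0.08  0.07 -0.23 -0.   -1.27  1.59] [ 455.8 -121.6  301.2] [[ 0.995  0.103 -0.   ]
 [ 0.103 -0.995  0.   ]
 [-0.    -0.    -1.   ]]
```

View pics/w1.png

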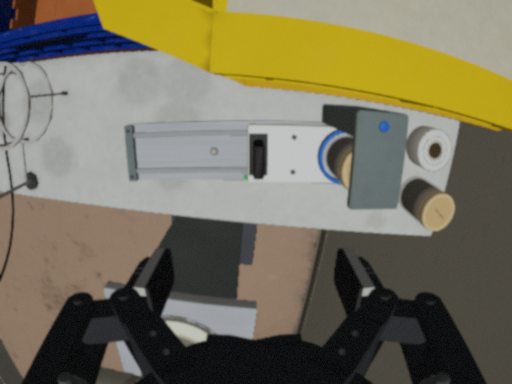

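The wrist view shows the rail almost horizontal, so the yaw is good. The push plate is at about (259,157) and the base plate runs from column 126 to beyond 340, rows ~121–181. The green mark is near (247,178).

```bash
cat > m.py <<'E'
from h import *
import pickle,sys
n=sys.argv[1];x=[int(a) for a in sys.argv[2:6]]
im=cv2.imread(f"pics/{n}.png");s=pickle.load(open(f"pics/{n}.pkl","rb"))
c=im[x[1]:x[3],x[0]:x[2]];cv2.imwrite(f"pics/{n}_c.png",cv2.resize(c,None,fx=800/c.shape[1],fy=800/c.shape[1],interpolation=cv2.INTER_CUBIC))
E
python3 m.py w1 120 110 350 195
python3 - <<'E'
from h import *
import pickle
im=cv2.imread("pics/w1.png");s=pickle.load(open("pics/w1.pkl","rb"));g=im.max(2).astype(int)
print("row157",g[157,240:275]);print("row145",g[145,240:275]);print("col260",g[125:190,260])
hsv=cv2.cvtColor(im,cv2.COLOR_BGR2HSV);k=cv2.inRange(hsv,(45,90,50),(85,255,255));k[:110]=0;k[195:]=0
for q in np.argwhere(k)[:,::-1]:print(q,hsv[q[1],q[0]],end=' ')
E
```

```text
row157 [169 168 168 170 169 168 161 154 155 119  71  55  49  36  31  38  48  46
  49  53  47  46  36  33  41  57  94 148 183 194 195 194 195 194 194]
row145 [166 168 168 168 167 166 163 154 154 120  72  60  55  35  22  20  20  19
  12  14  14  11  19  32  45  59  89 142 179 192 196 195 195 195 194]
col260 [176 190 194 194 195 194 193 183 152 101  63  59  58  54  42  31  15  15
  13  11  14  30  40  47  50  52  53  53  52  56  54  50  47  47  48  47
  48  45  46  42  44  41  45  42  42  41  39  42  39  39  38  38  49  95
 148 181 187 182 179 177 177 179 177 178 176]
[245 175] [ 69  90 150] [244 176] [ 70  93 153] [245 176] [ 68 128 152] [246 176] [ 66 114 148] [244 177] [ 68  94 155] [245 177] [ 68 137 153] [246 177] [ 66 116 150] [245 178] [ 66 105 158] [246 178] [ 65  93 153]
```

View pics/w1_c.png

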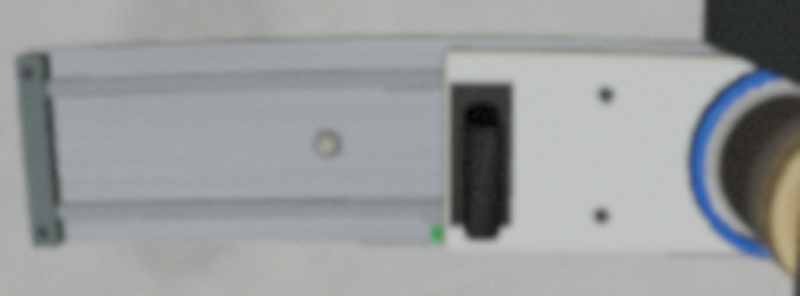

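```bash
python3 - <<'E'
from h import *
import pickle
s=pickle.load(open("pics/w1.pkl","rb"));f=lambda a,b:(a/3.478+119.6,b/3.478+109.6)
th=0.105;ex=np.array([np.cos(th),np.sin(th)]);ey=np.array([-np.sin(th),np.cos(th)])
def P(n,a,b,z):
    p=wray(f(a,b),z,s)[:2];print(n,p.round(1),"own-axis x,y",(p@ex).round(1),(p@ey).round(1))
P("foot left",451,155,36);P("foot right",512,155,36);P("foot far",482,84,36);P("foot near",482,225,36)
P("plate top L",466,180,89);P("plate top R",500,180,89);P("plate near",483,238,89);P("plate far",483,101,89)
P("white far L",446,52,34);P("white near L",446,249,34)
P("green",437,232,12);P("base near L",48,244,20);P("base far L",18,55,20);P("collar left",691,165,46)
P("base near",420,242,10); P("base near2",80,242,10);P("base far",420,38,10)
E
```

```text
foot left [ 453.9 -115. ] own-axis x,y 439.4 -161.9
foot right [ 456.5 -139.3] own-axis x,y 439.3 -186.4
foot far [ 483.8 -124.3] own-axis x,y 468.2 -174.3
foot near [ 426.1 -130.5] own-axis x,y 410.1 -174.4
plate top L [ 456.3 -120.8] own-axis x,y 441.2 -168.0
plate top R [ 457.6 -132.7] own-axis x,y 441.2 -179.9
plate near [ 435.8 -129. ] own-axis x,y 419.9 -174.0
plate far [ 484.9 -123.7] own-axis x,y 469.3 -173.9
white far L [ 494.9 -108.8] own-axis x,y 480.8 -160.1
white near L [ 413.8 -116.9] own-axis x,y 399.3 -159.6
green [ 414.5 -112.5] own-axis x,y 400.4 -155.3
base near L [394.3  62.7] own-axis x,y 398.7 21.1
base far L [479.3  77.5] own-axis x,y 484.8 26.9
collar left [ 462.6 -210.3] own-axis x,y 438.0 -257.6
base near [ 408.6 -105.5] own-axis x,y 395.3 -147.7
base near2 [393.4  50.6] own-axis x,y 396.5 9.1
base far [497.3 -97.2] own-axis x,y 484.3 -148.8
```

```bash
python3 - <<'E'
from h import *
d=np.load("pics/top0.npy");m=camera_model("top");R=cv2.Rodrigues(m["rvec"])[0]
v,u=np.mgrid[:384,:512];P=(np.stack([(u-m["K"][0,2])/m["K"][0,0]*d,(v-m["K"][1,2])/m["K"][0,0]*d,d],-1)-m["tvec"])@R
hsv=cv2.cvtColor(cv2.imread("pics/top0.png"),cv2.COLOR_BGR2HSV)
Y=P[(cv2.inRange(hsv,(15,120,80),(35,255,255))>0)&(d>0)]
B=P[(cv2.inRange(hsv,(105,120,40),(130,255,255))>0)&(d>0)]
for n,A in(("Y",Y),("B",B)):
  for z0 in range(0,400,50):
    q=A[(A[:,2]>=z0)&(A[:,2]<z0+50)&(A[:,1]>-330)&(A[:,1]<60)]
    if len(q):print(n,z0,len(q),np.percentile(q[:,0],[0,2,10]).round(),np.percentile(q[:,1],[0,100]).round())
E
```

```text
Y 0 47 [563. 563. 564.] [-329.  -49.]
Y 50 13 [564. 564. 565.] [-95.  30.]
Y 100 95 [550. 550. 551.] [-239.  -41.]
Y 150 881 [549. 550. 553.] [-330.  -36.]
Y 200 200 [557. 558. 559.] [-328.  -35.]
Y 250 208 [ 559. 1039. 1059.] [-324.  -65.]
Y 300 356 [548. 549. 550.] [-330.  -39.]
Y 350 1622 [547. 549. 553.] [-328.  -39.]
B 0 86 [431. 431. 435.] [-273.   57.]
B 50 62 [435. 435. 465.] [-257.   57.]
B 100 44 [498. 585. 600.] [-219.   58.]
B 150 61 [523. 524. 530.] [-249.   58.]
B 200 673 [596. 597. 603.] [-32.  59.]
```

The crate front is at x≈548 and the wrist camera sits 82 mm ahead of the tool, so it could hit the crate on the way down. I'll half-turn the tool to put the camera on the robot's side.

```bash
python3 -m handwheel '[[0,0.005,0,0,0,0.18,1],[0,0.005,0,0,0,0.36,1],[0,0.005,0,0,0,0.54,1],[0,0.005,0,0,0,0.72,1],[0,0.005,0,0,0,0.9,1],[0,0.005,0,0,0,1.08,1],[0,0.005,0,0,0,1.26,1],[0,0.005,0,0,0,1.44,1],[0,0.005,0,0,0,1.58,1],[0,0.005,0,0,0,1.58,1]]' && python3 -m handwheel '[[0,0,0,0,0,0.18,1],[0,0,0,0,0,0.36,1],[0,0,0,0,0,0.54,1],[0,0,0,0,0,0.72,1],[0,0,0,0,0,0.9,1],[0,0,0,0,0,1.08,1],[0,0,0,0,0,1.26,1],[0,0,0,0,0,1.44,1],[0,0,0,0,0,1.56,1],[0,0,0,0,0,1.56,1]]'
cat > st.py <<'E'
from h import *
s=read_state();p=s["position"];th=.105
print("t",s["clock"],"own x,y",p[0]*np.cos(th)+p[1]*np.sin(th),-p[0]*np.sin(th)+p[1]*np.cos(th),"z",p[2],"j",s["joints"].round(2),"F",s["contact_force"].round(1),"w",s["gripper_width"],s["grasp_force"])
M=Ro.from_quat(s["ee_rot"]).as_matrix();print("tool x,y",M[:,0].round(3),M[:,1].round(3))
E
python3 st.py
```

```text
clock: 3.65
position: [456.6, -126.0, 301.6]
ee_rot: [0.741, -0.672, 0.0, -0.0]
contact_force: [0.5, 0.0, 0.4]
gripper_width: 85.5
grasp_force: 0.0
clock: 4.9
position: [456.6, -126.5, 301.5]
ee_rot: [-0.054, 0.999, 0.0, 0.0]
contact_force: [0.1, 0.3, 0.9]
gripper_width: 85.4
grasp_force: 0.0
t 4.9 own x,y 440.8225588320672 -173.66778640662352 z 301.47838776681203 j [ 0.07  0.08 -0.22 -0.   -1.27 -1.54] F [0.1 0.3 0.9] w 85.4215881784642 0.0
tool x,y [-0.994 -0.109 -0.   ] [-0.109  0.994  0.   ]
```

```bash
python3 -m handwheel '[[0,0,0.04,0,0,0,1],[0,0,0.08,0,0,0,1],[0,0,0.12,0,0,0,1],[0,0,0.15,0,0,0,1],[0,0,0.18,0,0,0,1],[0,0,0.2,0,0,0,1],[0,0,0.22,0,0,0,1],[0,0,0.235,0,0,0,1],[0,0,0.243,0,0,0,1],[0,0,0.243,0,0,0,1]]' && python3 -m handwheel '[[0,0,0,0,0,0,0],[0,0,0,0,0,0,-0.3],[0,0,0,0,0,0,-0.6],[0,0,0,0,0,0,-0.8],[0,0,0,0,0,0,-0.9],[0,0,0,0,0,0,-0.9]]'; python3 st.py
```

```text
clock: 6.15
position: [456.6, -126.8, 58.1]
ee_rot: [-0.053, 0.999, -0.0, -0.0]
contact_force: [0.3, 0.1, 0.3]
gripper_width: 85.7
grasp_force: 0.0
clock: 6.9
position: [456.8, -127.0, 58.7]
ee_rot: [-0.052, 0.999, -0.0, 0.0]
contact_force: [-1.2, 0.4, 4.7]
gripper_width: 13.0
grasp_force: 58.9
t 6.9 own x,y 440.96487894589467 -174.20051941885174 z 58.679632943652535 j [ 0.07  0.35 -0.58  0.   -0.65 -1.54] F [-1.2  0.4  4.7] w 13.021306167699949 58.916015625
tool x,y [-0.995 -0.104 -0.   ] [-0.104  0.995 -0.   ]
```

```bash
python3 -m handwheel '[[0,0.003,0,0,0,0,-0.9],[0,0.008,0,0,0,0,-0.9],[0,0.016,0,0,0,0,-0.9],[0,0.025,0,0,0,0,-0.9],[0,0.035,0,0,0,0,-0.9],[0,0.045,0,0,0,0,-0.9],[0,0.055,0,0,0,0,-0.9],[0,0.064,0,0,0,0,-0.9],[0,0.068,0,0,0,0,-0.9],[0,0.07,0,0,0,0,-0.9]]'; python3 st.py
python3 - <<'E'
from h import *
import pickle
s=read_state();im,d=get_image("wrist");cv2.imwrite("pics/w2.png",im);pickle.dump(s,open("pics/w2.pkl","wb"))
E
```

```text
clock: 8.15
position: [449.9, -56.9, 58.7]
ee_rot: [-0.053, 0.999, 0.0, 0.001]
contact_force: [0.4, -1.1, 5.8]
gripper_width: 13.4
grasp_force: 59.1
t 8.15 own x,y 441.49731051522315 -103.70228551089497 z 58.667147457780395 j [ 0.23  0.32 -0.63  0.   -0.63 -1.7 ] F [ 0.4 -1.1  5.8] w 13.443226357653138 59.06550943851471
tool x,y [-0.994 -0.105 -0.001] [-0.105  0.994 -0.   ]
```

View pics/w2.png

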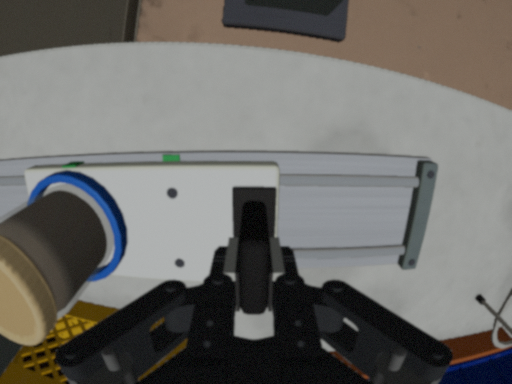

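The plate is pinched at (255,230) and the carrier is moving with the jar seated. The pointer is at (73,163) and the station mark at (171,157). I'll measure the distance left between them.

```bash
python3 - <<'E'
from h import *
import pickle
im=cv2.imread("pics/w2.png");s=pickle.load(open("pics/w2.pkl","rb"));ey=np.array([-.105,.9945])
k=cv2.inRange(cv2.cvtColor(im,cv2.COLOR_BGR2HSV),(45,80,40),(85,255,255));k[:140]=0;k[180:]=0
n,_,st,c=cv2.connectedComponentsWithStats(k)
for i in range(1,n):
    if st[i,4]>4:print(st[i],c[i],[ (z,(wray(c[i],z,s)[:2]@ey).round(1)) for z in(10,16,22,28,34)])
tcp=s["position"][:2]@ey;print("tcp",tcp)
E
```

```text
[163 155  17   7 105] [170.42857143 157.75238095] [(10, np.float64(-159.0)), (16, np.float64(-157.3)), (22, np.float64(-155.5)), (28, np.float64(-153.8)), (34, np.float64(-152.0))]
[ 62 162  19   6  53] [ 71.11320755 164.60377358] [(10, np.float64(-240.9)), (16, np.float64(-236.6)), (22, np.float64(-232.2)), (28, np.float64(-227.9)), (34, np.float64(-223.6))]
tcp -103.78946978934525
```

```bash
python3 -m handwheel '[[0,0.003,0,0,0,0,-0.9],[0,0.009,0,0,0,0,-0.9],[0,0.018,0,0,0,0,-0.9],[0,0.028,0,0,0,0,-0.9],[0,0.038,0,0,0,0,-0.9],[0,0.048,0,0,0,0,-0.9],[0,0.057,0,0,0,0,-0.9],[0,0.064,0,0,0,0,-0.9],[0,0.069,0,0,0,0,-0.9],[0,0.07,0,0,0,0,-0.9]]' && python3 -m handwheel '[[0,0,0,0,0,0,-0.9],[0,0,0,0,0,0,-0.9]]'; python3 st.py
cat > g.py <<'E'
from h import *
import pickle,sys
n=sys.argv[1];s=read_state();im,d=get_image("wrist");cv2.imwrite(f"pics/{n}.png",im);pickle.dump(s,open(f"pics/{n}.pkl","wb"))
ey=np.array([-.105,.9945]);k=cv2.inRange(cv2.cvtColor(im,cv2.COLOR_BGR2HSV),(45,80,40),(85,255,255));k[320:]=0
n,_,st,c=cv2.connectedComponentsWithStats(k)
for i in range(1,n):
    if st[i,4]>20:print(st[i],c[i].round(1),[ (z,(wray(c[i],z,s)[:2]@ey).round(1)) for z in(10,27)])
E
python3 g.py w3
```

```text
clock: 9.45
position: [443.1, 12.7, 58.7]
ee_rot: [-0.053, 0.999, -0.0, 0.001]
contact_force: [4.9, -6.4, 3.6]
gripper_width: 13.4
grasp_force: 60.2
clock: 9.7
position: [443.1, 12.6, 58.7]
ee_rot: [-0.053, 0.999, 0.0, 0.001]
contact_force: [3.3, -2.5, 4.4]
gripper_width: 12.8
grasp_force: 60.3
t 9.7 own x,y 441.98718995063234 -33.8900000601036 z 58.6687387646548 j [ 0.4   0.3  -0.65  0.   -0.62 -1.86] F [ 3.3 -2.5  4.4] w 12.84612705341218 60.293015241622925
tool x,y [-0.994 -0.105 -0.002] [-0.105  0.994  0.   ]
[ 62 157  28  11 128] [ 77.8 161.9] [(10, np.float64(-164.2)), (27, np.float64(-152.6))]
```

```bash
python3 -m handwheel '[[0,0,0,0,0,0,-0.5],[0,0,0,0,0,0,-0.2],[0,0,0,0,0,0,0.2],[0,0,0,0,0,0,0.6],[0,0,0,0,0,0,1],[0,0,0,0,0,0,1],[0,0,0,0,0,0,1],[0,0,0,0,0,0,1]]';python3 st.py; python3 g.py w4
```

```text
clock: 10.75
position: [442.0, 12.2, 58.3]
ee_rot: [-0.052, 0.999, 0.0, -0.0]
contact_force: [-0.1, 0.5, -0.7]
gripper_width: 85.7
grasp_force: 0.0
t 10.75 own x,y 440.86703015110044 -34.16750562419936 z 58.324485315687234 j [ 0.4   0.3  -0.65 -0.   -0.62 -1.86] F [-0.1  0.5 -0.7] w 85.67757484913483 0.0
tool x,y [-0.995 -0.105  0.   ] [-0.105  0.995  0.   ]
[ 62 159  28  10 129] [ 78.1 163.6] [(10, np.float64(-164.3)), (27, np.float64(-152.7))]
```

View pics/w4.png

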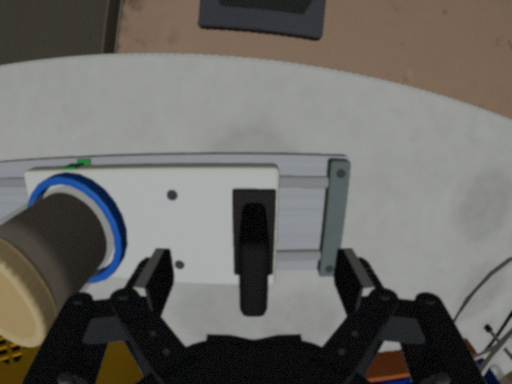

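The carrier is released and the marks overlap at about (78,163). Next I'll raise the tool and go over the jar.

```bash
python3 -m handwheel '[[0,0,-0.03,0,0,0,1],[0,0,-0.08,0,0,0,1],[0,0,-0.13,0,0,0,1],[0,0,-0.16,0,0,0,1],[0,-0.03,-0.16,0,0,0,1],[0,-0.07,-0.16,0,0,0,1],[0,-0.11,-0.16,0,0,0,1],[0,-0.125,-0.16,0,0,0,1],[0,-0.125,-0.16,0,0,0,1],[0,-0.125,-0.16,0,0,0,1]]';python3 st.py; python3 g.py w5
```

```text
clock: 12.05
position: [455.0, -111.5, 218.2]
ee_rot: [-0.053, 0.999, 0.0, -0.0]
contact_force: [0.2, -0.4, -0.1]
gripper_width: 85.4
grasp_force: 0.0
t 12.05 own x,y 440.81667608025015 -158.5349781936796 z 218.23057441311542 j [ 0.11  0.13 -0.38 -0.   -1.06 -1.57] F [ 0.2 -0.4 -0.1] w 85.40107094049577 0.0
tool x,y [-0.994 -0.105  0.   ] [-0.105  0.994  0.   ]
[249 128   9   4  28] [253.  129.3] [(10, np.float64(-158.4)), (27, np.float64(-158.4))]
```

View pics/w5.png

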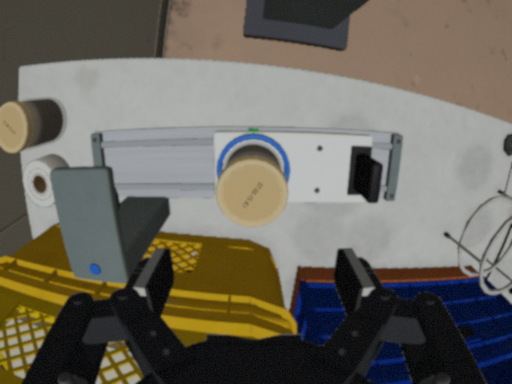

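The marks coincide at (253,129). The jar cap is at about (252,188), so I'll measure its centre at z=125.

```bash
python3 - <<'E'
from h import *
import pickle
im=cv2.imread("pics/w5.png");s=pickle.load(open("pics/w5.pkl","rb"));hsv=cv2.cvtColor(im,cv2.COLOR_BGR2HSV)
print(hsv[200,235])
k=cv2.inRange(hsv,(12,50,150),(28,170,255));k[:140]=0;k[230:]=0;k[:,:205]=0;k[:,300:]=0
c=cv2.convexHull(max(cv2.findContours(k,0,1)[0],key=cv2.contourArea))[:,0]
q=np.array([wray(u,125,s)[:2] for u in c]);(x,y),r=cv2.minEnclosingCircle(q.astype(np.float32));print("cap",x,y,r,cv2.boundingRect(c))
M=Ro.from_quat(s["ee_rot"]);print("tool offset",M.inv().apply([x-s["position"][0],y-s["position"][1],0]).round(1))
# median contour fit
A=np.c_[2*q,np.ones(len(q))];w=np.linalg.lstsq(A,(q**2).sum(1),rcond=None)[0];print(w[:2],np.sqrt(w[2]+w[:2]@w[:2]))
E
```

```text
[ 20  88 171]
cap 452.626708984375 -112.5906753540039 30.047624588012695 (216, 159, 71, 68)
tool offset [ 2.5 -0.9  0. ]
[ 452.66584054 -112.56232157] 29.86719926882312
```

```bash
python3 -m handwheel '[[0.0015,-0.0005,0.03,0,0,0,1],[0.0015,-0.0005,0.06,0,0,0,1],[0.0015,-0.0005,0.075,0,0,0,1],[0.0015,-0.0005,0.085,0,0,0,1],[0.0015,-0.0005,0.095,0,0,0,1],[0.0015,-0.0005,0.11,0,0,0,1],[0.0015,-0.0005,0.125,0,0,0,1],[0.0015,-0.0005,0.138,0,0,0,1],[0.0015,-0.0005,0.147,0,0,0,1],[0.0015,-0.0005,0.147,0,0,0,1]]';python3 st.py; python3 g.py w6
```

```text
clock: 13.35
position: [453.4, -112.7, 70.8]
ee_rot: [-0.052, 0.999, -0.0, -0.001]
contact_force: [0.1, -0.7, 0.2]
gripper_width: 85.0
grasp_force: 0.0
t 13.35 own x,y 439.04290922156963 -159.61950105758913 z 70.7812385019511 j [ 0.11  0.32 -0.58  0.   -0.68 -1.57] F [ 0.1 -0.7  0.2] w 85.02189823764667 0.0
tool x,y [-0.995 -0.105  0.001] [-0.105  0.995 -0.   ]
[245 154  20  10 171] [254.4 158.6] [(10, np.float64(-158.3)), (27, np.float64(-158.4))]
```

View pics/w6.png

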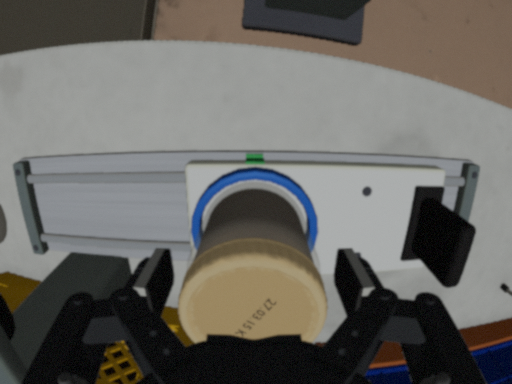

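The jar (columns 180–327) is centred between the pads (172 and 335), and the green marks are level at (254,158). I'll close the fingers.

```bash
python3 -m handwheel '[[0,0,0,0,0,0,0.8],[0,0,0,0,0,0,0.7],[0,0,0,0,0,0,0.6],[0,0,0,0,0,0,0.5],[0,0,0,0,0,0,0.3],[0,0,0,0,0,0,0],[0,0,0,0,0,0,-0.5],[0,0,0,0,0,0,-0.5]]';python3 st.py; python3 g.py w7
```

```text
clock: 14.4
position: [453.8, -113.0, 72.2]
ee_rot: [-0.053, 0.999, -0.0, 0.0]
contact_force: [-2.1, -0.6, 6.0]
gripper_width: 61.8
grasp_force: 64.4
t 14.4 own x,y 439.46611843041273 -159.98621660011358 z 72.15506268485265 j [ 0.11  0.31 -0.58  0.   -0.68 -1.57] F [-2.1 -0.6  6. ] w 61.81916590672416 64.40607550106506
tool x,y [-0.994 -0.105 -0.   ] [-0.105  0.994 -0.001]
[246 153  19  10 168] [254.8 157.7] [(10, np.float64(-158.4)), (27, np.float64(-158.5))]
```

```bash
python3 -m handwheel '[[0,0,-0.002,0,0,0,-0.5],[0,0,-0.005,0,0,0,-0.5],[0,0,-0.01,0,0,0,-0.5],[0,0,-0.016,0,0,0,-0.5],[0,0,-0.024,0,0,0,-0.5],[0,0,-0.032,0,0,0,-0.5],[0,0,-0.038,0,0,0,-0.5],[0,0,-0.04,0,0,0,-0.5],[0,0,-0.04,0,0,0,-0.5]]';python3 st.py; python3 g.py w8
```

```text
clock: 15.58
position: [453.6, -112.7, 111.4]
ee_rot: [-0.052, 0.999, 0.0, 0.0]
contact_force: [-0.2, 0.1, -1.3]
gripper_width: 61.3
grasp_force: 65.6
t 15.575 own x,y 439.2949248615207 -159.62298287713497 z 111.37218458862958 j [ 0.11  0.25 -0.53 -0.   -0.78 -1.57] F [-0.2  0.1 -1.3] w 61.29845770492569 65.58906625155942
tool x,y [-0.995 -0.105 -0.   ] [-0.105  0.995  0.   ]
[247 144  15   7  96] [254.1 147.1] [(10, np.float64(-158.4)), (27, np.float64(-158.5))]
```

View pics/w8.png

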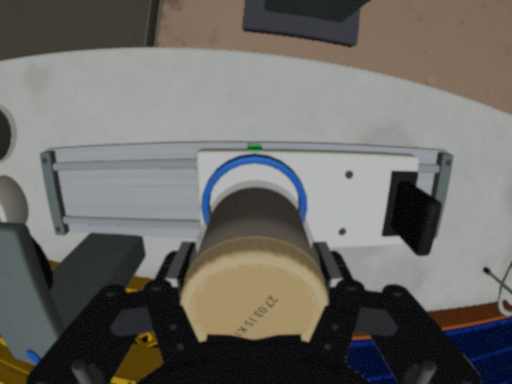

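The jar (columns 185–325) has risen with the fingers. The collar is clear beneath it and the marks are still level at (254,147). I'll lift the rest of the way.

```bash
python3 -m handwheel '[[0,0,-0.004,0,0,0,-0.5],[0,0,-0.012,0,0,0,-0.5],[0,0,-0.024,0,0,0,-0.5],[0,0,-0.036,0,0,0,-0.5],[0,0,-0.048,0,0,0,-0.5],[0,0,-0.06,0,0,0,-0.5],[0,0,-0.07,0,0,0,-0.5],[0,0,-0.076,0,0,0,-0.5],[0,0,-0.078,0,0,0,-0.5],[0,0,-0.078,0,0,0,-0.5]]' && python3 -m handwheel '[[0,0,0,0,0,0,-0.5],[0,0,0,0,0,0,-0.5],[0,0,0,0,0,0,-0.5],[0,0,0,0,0,0,-0.5]]';python3 st.py; python3 g.py w9; python3 - <<'E'
from h import *
im,_=get_image("side");u=proj("side",[454,-112,150])[0].astype(int);print(u)
a=cv2.resize(im[max(0,u[1]-70):u[1]+60,u[0]-60:u[0]+70],None,fx=3,fy=3,interpolation=2)
cv2.imwrite("pics/fin.png",np.hstack([a[:384],cv2.imread("pics/w9.png")[:384,100:500]]))
E
```

```text
clock: 16.88
position: [453.5, -112.7, 189.1]
ee_rot: [-0.052, 0.999, 0.0, -0.0]
contact_force: [-0.8, -0.1, -1.9]
gripper_width: 61.6
grasp_force: 65.6
clock: 17.38
position: [453.6, -112.7, 189.3]
ee_rot: [-0.052, 0.999, 0.0, -0.0]
contact_force: [-0.4, -0.2, -2.3]
gripper_width: 61.7
grasp_force: 65.6
t 17.375 own x,y 439.33113963849985 -159.64810174137267 z 189.2519620093677 j [ 0.11  0.15 -0.43 -0.   -0.99 -1.57] F [-0.4 -0.2 -2.3] w 61.665539567996625 65.58337788519566
tool x,y [-0.995 -0.105  0.   ] [-0.105  0.995  0.   ]
[249 132  11   4  39] [253.9 133.6] [(10, np.float64(-158.5)), (27, np.float64(-158.5))]
[268 156]
```

View pics/fin.png

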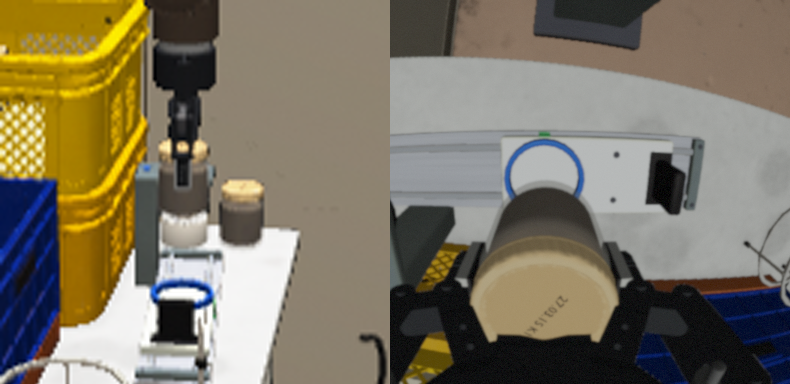

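The side view shows the jar hanging upright in the fingers at about (183,175), well above the empty blue collar. In the wrist view the marks are level, so I'm handing in.

```bash
python3 -c "
from bench import *
print(job_done())"
```

```text
the job is handed in; nothing more can be done
None
```

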